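# Clear the bench hook and hold the brass bar against its fence

### The arm

A 7-joint arm with a two-finger parallel gripper is mounted at the origin on the work surface. World frame = base frame: x ahead of the robot, y to its left, z up, the work surface at z = 0. Lengths are in m, angles in rad, forces in N, time in s.
With the tool pointing down it reaches from about 0.425 to 0.825 m from the base axis. Payload 3.6 kg.
Tool frame: the origin (TCP) lies midway between the tips of the shut fingers; the grasp point (between the pads) lies 19 mm behind it; z points along the fingers, y is the line along which they close (so a half turn about z gives the same grasp; the last joint's range is limited). The gripper opens to 85 mm and grips with 20 to 120 N. Pads are 22 mm wide; open, the fingers measure 114 mm over their backs; the gripper's body (76 mm by 85 mm) begins 54 mm behind the grasp point. The pads swing forward as they close: fully open they stand 13 mm farther back than shut.
Start: joints at [-1.288, 0.615, -0.013, 1.423, 0.008, 1.103, -0.04], TCP at [0.198, 0.619, 0.231] pointing down, gripper open.
Joint ranges: [-3.12, 3.12], [-0.3, 2.06], [-1.34, 1.32], [0.26, 2.42], [-1.36, 4.5], [0.01, 1.98], [-2.84, 2.84]. Speed limits (rad/s): [2.79, 2.79, 3.14, 3.14, 3.14, 3.14, 3.14].

### API

Orientations are given as a unit quaternion [w, x, y, z].
In Python, from workcell import r, snapshot gives the robot as it stands.
- The arm moves only by the tool arm_command, never from a script. Its argument "moves" is a list that holds one entry, the list of rows, each a list of 5 numbers: the shift along the world's x, y, z in units of 500 mm (1.0 is 500 mm), then the turn about the world's z in units of 30 degrees (1.0 is 30 degrees), then the closure, from 0 (fully open) to 1 (shut). In form: [[[x, y, z, turn, fingers], ...]]. A call has 1 to 8 rows; each row is the pose to reach, as a shift and turn from the pose commanded when the call began; what a row does not reach only later rows make up. A row lasts 1/8 s, in which the tool goes at most 62.5 mm and 10.7 degrees, less where a joint would pass 70% of its speed; a pose out of reach is approached as far as the arm can. A call with a number of a shift or a turn outside -1 to 1 is refused whole. A call with a gripper value outside its range is refused whole. The fingers move at their own pace and stop on an object; "grip_force" is the grip in N (left out, the last holds). Time passes only in rows, so rows that repeat a pose let the fingers close. It gives the time, the measured TCP pose, the force, the opening and the grip force at its end, in the units of the state.
- r.get_obs(): the state, without advancing time (a new reading comes with each control period).
- snapshot(name): name is "scene" or "top" or "wrist"; returns a dict with "color" (420x560x3 uint8, blue, green, red), "vertical_fov" (degrees; the focal length in pixels is half the picture's height over the tangent of half this angle, whatever the lens; pixels are square), "cx", "cy" (the principal point, pixels), "k1" (the pictures are not rectified: a ray, as slopes to the right and down, at radius r is drawn at 1 + k1 r^2 times it, then the intrinsics apply), "extrinsics" (4x4, takes a point from camera to world coordinates). Camera axes: x right, y down, z forward; pixel columns grow to the right and rows downward; lengths in m; the calibration is good to about 2 mm. A picture is of the moment at which its call begins. There is no depth.
- r.hand_in(): hands the job in; it is judged then, once.
The state is a dict: "t": time; "q": joint angles; "dq": joint speeds; "joint_torque": joint torques, N m; "ee_pos": TCP position; "orientation": TCP orientation; "contact_force": force on the tool from outside, world axes, zero at the start; "ft_torque": the same for the moment, N m; "width": finger opening in m; "grip_force": force on a finger pad.
Only numpy, scipy, OpenCV 4.12 (cv2) and the standard library are available. Lean on these libraries where they do the work, as an engineer would, in place of code of your own. Each camera call takes 0.05 s, during which the arm holds its last target. There are 200 camera calls.

### The job

Pick up the red push block by its handle and, with it, sweep the three metal offcuts off the bench hook into the black scrap tray, not the white stone tray. Then, with the same block, push the brass bar flush against the steel fence and hold it firmly against the fence and down on the board at once, with one diagonal push, ready for filing; finish while still holding that push with the block in the gripper. Do not touch the offcuts or the bar with the fingers, and leave the jar, steel cube and mug alone.

Things in the scene. Friction and masses are not known exactly. Their poses are not given: they have to be found in the camera images.
- bed: pale wooden board of the bench hook, fixed, 204 (x) x 240 (y) x 36 mm thick; origin at the centre of its underside on the bench, so its top is at 36 mm. +x points towards the fence, y runs along the fence. The black and white trays stand against its two y ends. A 30 mm high wooden front strip, 20 mm wide, runs along its -x edge
- fence: steel fence bar fixed on the board along its far (+x) side, 25 x 240 mm, standing 16 mm above the board (top 52 mm above the bench). Its origin and axes are those of the bed; the face that the bar is pushed against is at x = +75 mm of this frame
- fence_mid (a point): middle of the fence's working face where it meets the board's top; axes as the bed, so the fence lies on its +x side and the free board on its -x side
- scrap_tray: open black plastic tray, fixed, 160 (x) x 100 (y) x 32 mm, walls 3 mm, floor 3 mm thick; its rim is 4 mm below the board's top, so pieces pushed over the board's end drop in. Origin at the centre of its underside. It stands against either the +y or the -y end of the board (1 mm gap), turned like the board
- stone_tray: white tray of the same size at the other end of the board, fixed, with coloured stones no higher than 15 mm in it
- bar: brass bar, the workpiece, loose, 25 (x) x 70 (y) x 18 mm (z), about 0.27 kg; origin at the centre of its underside. It starts on the board's near (-x) half, askew by up to 0.3 rad, its long side roughly along the fence
- offcut_a: copper block 18 x 16 x 15 mm, about 35 g, origin at the centre of its underside; the three offcuts start in a row on the board between bar and fence, 10 to 70 mm from the fence
- offcut_b: steel L-shaped offcut 20 x 18 x 15 mm, about 30 g, origin under the middle of its outline
- offcut_c: brass stepped offcut 17 x 17 mm, 16 mm high, about 30 g, origin at the centre of its underside
- push_block: push block, red with wooden handle, loose, 0.12 kg; z up, +x the pushing direction. Origin: underside of the heel, in the heel's front face. Heel: x -16 to 0, y -32 to 32, z 0 to 12 mm. Red body on it: x -16 to 22, y -32 to 32, z 12 to 34. Its back (x = -16) is one flat face. Handle: x -9 to 13, y -15 to 15, z 34 to 84. Starts upright, heel on the bench, sole on the rest
- block_sole (a point): middle of the sole, the underside of the red body in front of the heel (block x = 11, z = 12 mm), axes as the block; in use the sole bears on top of the bar while the heel's front face bears on the bar's near side
- block_grip (a point): middle of the push block's handle where the fingers should close (block x = 2, y = 0, z = 62 mm), axes as the block
- rest: small fixed wooden strip under the sole, 22 x 64 x 12 mm
- jar: amber jar 60 mm across, 80 mm high, bystander; origin at the centre of its underside
- doming_block: dark steel cube 55 mm, bystander; origin at the centre of its underside
- cup: blue mug 76 mm across, 85 mm high, handle to its +y, bystander; origin at the centre of its underside
There are look-alikes about, which are no part of the job. Several things look just like the scrap_tray: the one meant starts farthest from the robot's base. Of the things shaped like the push_block, the red one is meant.

How it is judged:
By the outcome, as a careful person would: the job done as asked, in the order asked, and still so for the second after the job is handed in, while the arm keeps its last pose, push and grip.
It also fails if it takes over 51 s, if anything falls off the work surface, if the arm or the gripper's body presses on something with over 40 N, if the wrist force passes 120 N, or if a joint passes its speed limit or range.

## Working session

There is one attempt and no reset: what is moved stays moved. The work goes in short steps, Python scripts to look and compute and a tool call to move; the robot and the scene stay as the last step left them, time stands still between calls to the robot, and variables do not carry over. Pictures are saved under pics/ and viewed, at most 10 in all, crops included, and the job is handed in when it is done.

Besides the shell and the picture viewer there is one more tool, called after "Emit:" as name([rows], argument=value, ...), one row to a line, values as JSON. arm_command: Moves the arm, as the interface text tells. Shifts and turns lie within -1 to 1; 1 stands for 500 mm of shift or 30 degrees of turn. Its arguments: {"type":"object","properties":{"moves":{"type":"array"},"grip_force":{"type":"number"}},"required":["moves"]}

```bash
ls; mkdir -p pics
cat > h.py <<'E'
import numpy as np, cv2, pickle
from workcell import r, snapshot
def snap(n,f=None):
    s=snapshot(n); s=dict(s); 
    if f: cv2.imwrite(f'pics/{f}.png',s['color']); pickle.dump(s,open(f'pics/{f}.pkl','wb'))
    return s
def load(f): return pickle.load(open(f'pics/{f}.pkl','rb'))
def K(s):
    f=210/np.tan(np.radians(s['vertical_fov'])/2); return f,s['cx'],s['cy'],s['k1']
def ray(s,p):
    f,cx,cy,k=K(s); d=np.array([(p[0]-cx)/f,(p[1]-cy)/f]); u=d.copy()
    for _ in range(30): u=d/(1+k*(u@u))
    E=np.array(s['extrinsics']); return E[:3,3],E[:3,:3]@np.array([u[0],u[1],1])
def onz(s,p,z):
    o,d=ray(s,p); return (o+d*(z-o[2])/d[2])
def proj(s,P):
    f,cx,cy,k=K(s); E=np.array(s['extrinsics']); c=E[:3,:3].T@(np.array(P)-E[:3,3]); u=c[:2]/c[2]; u=u*(1+k*(u@u)); return np.array([cx+f*u[0],cy+f*u[1]])
E
python3 - <<'E'
from h import *
for n in('scene','top'):
    s=snap(n,n+'0'); print(n,s['vertical_fov'],s['cx'],s['cy'],s['k1'],np.round(s['extrinsics'],3).tolist())
print({k:np.round(v,3).tolist() for k,v in r.get_obs().items()})
E
```

```text
pics
scene 53.12049221055112 279.55300600256373 215.59359926784362 -0.03579816437081562 [[-0.446, 0.579, -0.683, 1.137], [0.895, 0.277, -0.35, 0.354], [-0.014, -0.767, -0.641, 0.75], [0.0, 0.0, 0.0, 1.0]]
top 46.774107232092476 279.13757480242464 214.90646599437233 -0.012882566072530433 [[0.017, -0.997, 0.081, 0.343], [-1.0, -0.018, -0.01, -0.003], [0.012, -0.081, -0.997, 1.361], [0.0, 0.0, 0.0, 1.0]]
{'t': 0.1, 'q': [-1.289, 0.616, -0.013, 1.425, 0.008, 1.103, -0.04], 'dq': [-0.0, -0.004, -0.001, -0.005, -0.001, -0.001, -0.0], 'joint_torque': [0.002, -47.038, 0.26, -17.157, 0.01, 0.006, -0.0], 'ee_pos': [0.197, 0.619, 0.23], 'orientation': [-0.0, 0.154, 0.988, -0.001], 'contact_force': [-0.748, 0.246, 0.045], 'ft_torque': [0.011, 0.008, 0.015], 'grip_force': 0.0, 'width': 0.086}
```

View pics/top0.png

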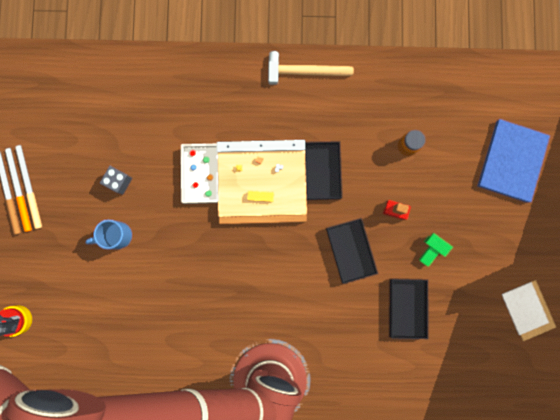

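View pics/scene0.png

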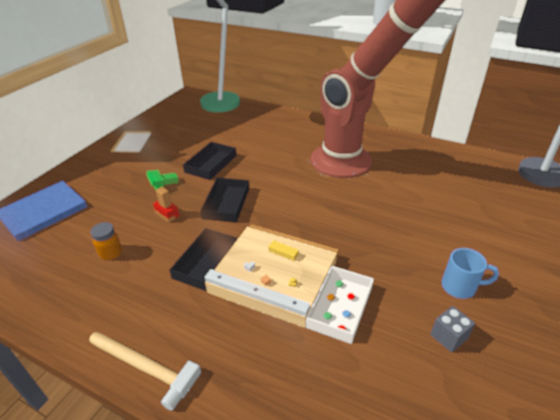

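Top view: the red push block with wooden handle is at (397,210), with a green look-alike at (436,248). There are three black trays at (322,171), (351,251) and (408,309). The one at (322,171) is against the board and farthest from the base, so it is the one meant. The white tray is at (199,173), the bar at (260,196), and the offcuts at (238,169), (258,161) and (279,168). The jar is at (413,142). I'll check these in a close crop.

Run:
```python
from h import *
s=load('top0'); im=s['color']
a=cv2.resize(im[130:235,170:350],None,fx=4.2,fy=4.2,interpolation=cv2.INTER_CUBIC)[:440]
b=cv2.resize(im[185:275,370:460],(300,300),interpolation=cv2.INTER_CUBIC)
cv2.imwrite('pics/c1.png',cv2.resize(a,(756,441))); 
s2=load('scene0')['color']
b2=cv2.resize(s2[165:225,140:200],(300,300),interpolation=cv2.INTER_CUBIC)
cv2.imwrite('pics/c2.png',np.hstack([b,b2]))
for p in [(397,210),(322,171),(413,142),(436,248),(115,181),(112,236)]: print(p,onz(s,p,0.03).round(3))
for p in [(219,150),(304,150),(219,140),(304,141)]: print(p,onz(s,p,0.052).round(3))
```

```text
(397, 210) [ 0.47  -0.343  0.03 ]
(322, 171) [ 0.575 -0.134  0.03 ]
(413, 142) [ 0.662 -0.388  0.03 ]
(436, 248) [ 0.367 -0.45   0.03 ]
(115, 181) [0.536 0.437 0.03 ]
(112, 236) [0.385 0.439 0.03 ]
(219, 150) [0.624 0.15  0.052]
(304, 150) [ 0.628 -0.082  0.052]
(219, 140) [0.652 0.151 0.052]
(304, 141) [ 0.653 -0.082  0.052]
```

View pics/c1.png

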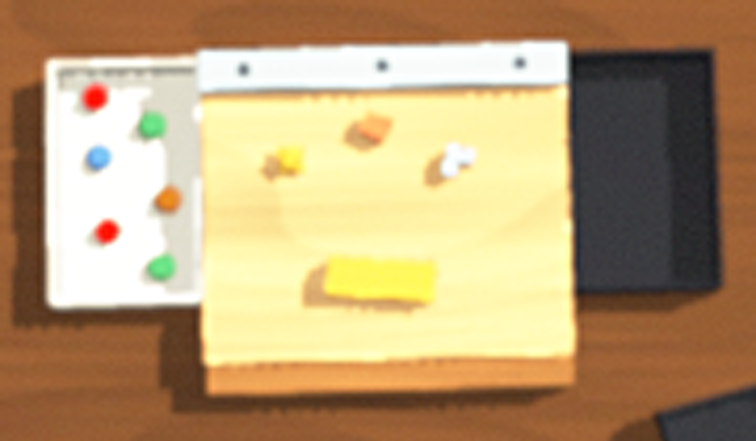

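View pics/c2.png

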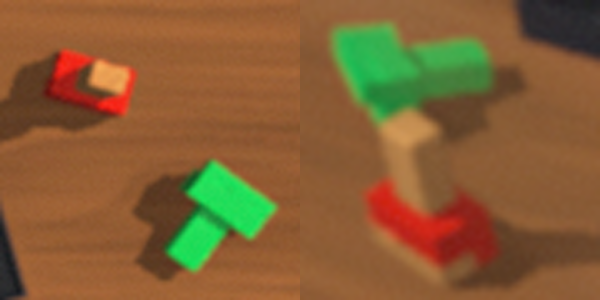

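The crops confirm the red block stands upright with its handle up. The pale rest shows on its far (+x) side, so it faces +x, turned slightly clockwise. The row of offcuts is clear of the bar. Moving over, taking wrist pictures on the way.

Emit:
arm_command([
  [[0.56,-0.8,0.2,-1,0],[0.56,-0.8,0.2,-1,0],[0.56,-0.8,0.2,-1,0],[0.56,-0.8,0.2,-1,0],[0.56,-0.8,0.2,-1,0],[0.56,-0.8,0.2,-1,0],[0.56,-0.8,0.2,-1,0],[0.56,-0.8,0.2,-1,0]],
])

```text
t: 1.1
ee_pos: [0.4782, 0.2174, 0.3315]
orientation: [-0.0, 0.404, 0.915, -0.0]
contact_force: [1.0, -0.4, -0.0]
width: 0.0855
grip_force: 0.0
```

Emit:
arm_command([
  [[0.0,-0.4,0.0,-1,0],[0.0,-0.4,0.0,-1,0],[0.0,-0.4,0.0,-1,0],[0.0,-0.4,0.0,-1,0],[0.0,-0.4,0.0,-1,0]],
])

```text
t: 1.72
ee_pos: [0.4773, 0.019, 0.3311]
orientation: [-0.0, 0.628, 0.779, 0.0]
contact_force: [-0.0, 0.3, -0.0]
width: 0.0855
grip_force: 0.0
```

Run:
```python
from h import *
s=snap('wrist','w1'); print(s['vertical_fov'],s['cx'],s['cy'],s['k1'],np.round(s['extrinsics'],3).tolist())
t=load('top0')
for P in [(.55,.03,.036),(.47,-.343,.03)]: print(proj(s,P))
hsv=cv2.cvtColor(t['color'],cv2.COLOR_BGR2HSV)
m=cv2.inRange(hsv[185:240,370:425],(0,190,110),(7,255,255))|cv2.inRange(hsv[185:240,370:425],(174,190,110),(180,255,255))
c=max(cv2.findContours(m,0,2)[0],key=cv2.contourArea); R=cv2.minAreaRect(c); print(R)
print([onz(t,p+[370,185],.034).round(4).tolist() for p in cv2.boxPoints(R)])
```

```text
59.96704300759815 276.07763804715495 214.90493405221866 -0.06775700207823379 [[0.977, 0.205, 0.059, 0.463], [0.213, -0.938, -0.274, 0.088], [-0.001, 0.281, -0.96, 0.473], [0.0, 0.0, 0.0, 1.0]]
[336.39592147 173.75028955]
[220.6709566  399.64486518]
((27.0, 24.5), (24.981992721557617, 14.862703323364258), 18.434946060180664)
[[0.4618, -0.3023, 0.034], [0.5011, -0.3153, 0.034], [0.4804, -0.3809, 0.034], [0.4412, -0.3677, 0.034]]
```

View pics/w1.png

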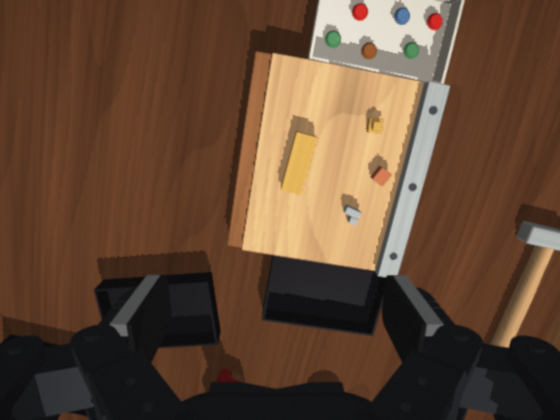

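Wrist view: the white tray is at the top and the black scrap tray at (320,295). The fence runs from (437,85) to (388,275). The bar is at (298,163), and the offcuts are brass (376,126), copper (381,176) and steel (352,214). Measuring these now.

Run:
```python
from h import *
s=load('w1'); im=s['color']; hsv=cv2.cvtColor(im,cv2.COLOR_BGR2HSV)
def big(m,n=1): 
    return sorted(cv2.findContours(m,0,2)[0],key=cv2.contourArea)[::-1][:n]
roi=np.zeros(im.shape[:2],np.uint8); roi[70:285,365:460]=255
m=cv2.inRange(hsv,(80,0,110),(130,70,255))&roi
c=big(m)[0]; R=cv2.minAreaRect(c); B=cv2.boxPoints(R); print('fence',R)
P=np.array([onz(s,p,.052) for p in B]); print(P.round(4).tolist()); print('ctr',P.mean(0).round(4))
e=[np.linalg.norm(P[i]-P[i-1]).round(4) for i in range(4)]; print(e)
for n,lo,hi,z in [('bar',(18,150,120),(28,255,255),.054)]:
    mm=cv2.inRange(hsv,lo,hi); mm[:, :270]=0; mm[:,340:]=0; mm[:110]=0; mm[210:]=0
    c=big(mm)[0]; R=cv2.minAreaRect(c); P=np.array([onz(s,p,z) for p in cv2.boxPoints(R)]); print(n,R,P.round(4).tolist(),P.mean(0).round(4),[np.linalg.norm(P[i]-P[i-1]).round(4) for i in range(4)])
for p in [(376,126),(381,176),(352,214)]: print(onz(s,p,.051).round(4))
for p in [(243,251),(375,270),(272,55),(418,83)]: print('board',onz(s,p,.036).round(4))
print([hsv[p[1],p[0]].tolist() for p in [(298,163),(310,100),(388,200),(425,140),(409,200)]])
```

```text
fence ((412.00006103515625, 187.00003051757812), (8.485280990600586, 8.485280990600586), 45.0)
[[0.6321, 0.0348, 0.052], [0.637, 0.0434, 0.052], [0.6463, 0.038, 0.052], [0.6415, 0.0294, 0.052]]
ctr [0.6392 0.0364 0.052 ]
[np.float64(0.0108), np.float64(0.0098), np.float64(0.0108), np.float64(0.0098)]
bar ((298.2461853027344, 162.43077087402344), (20.698566436767578, 59.11370849609375), 15.255120277404785) [[0.4866, 0.0017, 0.054], [0.4895, 0.0696, 0.054], [0.5129, 0.0685, 0.054], [0.511, 0.0003, 0.054]] [0.5   0.035 0.054] [np.float64(0.0245), np.float64(0.068), np.float64(0.0235), np.float64(0.0683)]
[0.5772 0.095  0.051 ]
[0.5993 0.0409 0.051 ]
[ 0.5782 -0.0115  0.051 ]
board [ 0.4582 -0.093   0.036 ]
board [ 0.633  -0.0826  0.036 ]
board [0.4452 0.1451 0.036 ]
board [0.6155 0.153  0.036 ]
[[20, 154, 228], [18, 106, 240], [17, 112, 231], [66, 7, 189], [66, 7, 194]]
```

Emit:
arm_command([
  [[-0.16,-0.62,-0.1,-0.9,0],[-0.16,-0.62,-0.1,-0.9,0],[-0.16,-0.62,-0.1,-0.9,0],[-0.16,-0.62,-0.1,-0.9,0],[-0.16,-0.62,-0.1,-0.9,0],[-0.16,-0.62,-0.1,-0.9,0],[-0.16,-0.62,-0.1,-0.9,0]],
])

```text
t: 2.65
ee_pos: [0.3986, -0.2894, 0.2807]
orientation: [-0.001, 0.791, 0.612, 0.0]
contact_force: [-0.9, 0.9, 0.1]
width: 0.0851
grip_force: 0.0
```

Run:
```python
from h import *
print(r.get_obs()['ee_pos'])
s=snap('wrist','w2')
for P in [(.471,-.342,.084),(.45,-.335,.034),(.49,-.35,.034)]: print(proj(s,P))
hsv=cv2.cvtColor(s['color'],cv2.COLOR_BGR2HSV)
m=cv2.inRange(hsv,(0,190,80),(6,255,255))|cv2.inRange(hsv,(174,190,80),(180,255,255))
c=max(cv2.findContours(m,0,2)[0],key=cv2.contourArea); R=cv2.minAreaRect(c); print(R)
print([onz(s,p,.034).round(4).tolist() for p in cv2.boxPoints(R)])
```

```text
[ 0.39864452 -0.28936165  0.28074055]
[360.96406191 219.84994391]
[331.13744948 205.27579959]
[369.01778614 209.22928161]
((350.7896423339844, 205.52413940429688), (36.8721923828125, 59.04534149169922), 4.763641834259033)
[[0.4418, -0.3669, 0.034], [0.4611, -0.3025, 0.034], [0.4993, -0.3157, 0.034], [0.4816, -0.381, 0.034]]
```

View pics/w2.png

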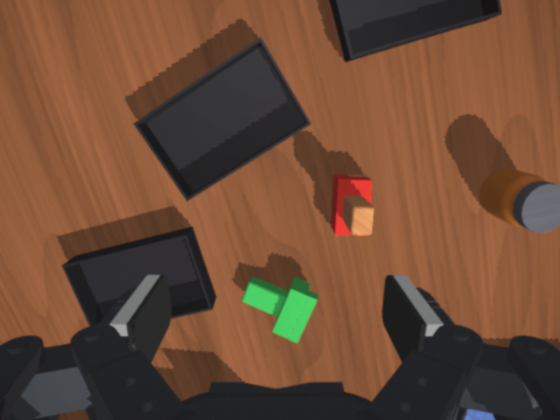

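Wrist view: the red block is at (352,205) with its handle at (362,217). The jar is at (530,205) and the green look-alike at (285,308), both well clear. Next I'll check which side the heel is on, and measure the fence properly.

Run:
```python
from h import *
w,t,sc,w1=[load(f) for f in('w2','top0','scene0','w1')]
y=np.radians(-17);X=np.array([np.cos(y),np.sin(y)]);Y=np.array([-X[1],X[0]]);O=np.array([.471,-.3415])-.003*X
def col(s,x,yy,z):
    p=proj(s,[*(O+X*x+Y*yy),z]); q=p.round().astype(int); return q.tolist(),s['color'][q[1],q[0]].tolist()
for n,s,pts in [('scene',sc,[(.022,0,.006),(.022,.02,.006),(.022,.02,.02),(.022,-.02,.006),(-.008,.032,.006),(.011,.032,.006)]),('w2',w,[(-.016,0,.005),(-.016,0,.022),(-.008,.032,.004),(.011,.032,.004)])]:
    for p in pts: print(n,p,col(s,*p))
# fence
hsv=cv2.cvtColor(w1['color'],cv2.COLOR_BGR2HSV)
m=cv2.inRange(hsv,(0,0,130),(180,40,255)); m[:84]=0;m[290:]=0;m[:,:372]=0;m[:,460:]=0
cs=sorted(cv2.findContours(m,0,2)[0],key=cv2.contourArea); R=cv2.minAreaRect(cs[-1]); P=np.array([onz(w1,p,.052) for p in cv2.boxPoints(R)])
print(R,P.round(4).tolist(),P.mean(0).round(4),[np.linalg.norm(P[i]-P[i-1]).round(4) for i in range(4)])
hsv=cv2.cvtColor(t['color'],cv2.COLOR_BGR2HSV)
m=cv2.inRange(hsv,(0,0,150),(180,40,255)); m[:130]=0;m[158:]=0;m[:,:219]=0;m[:,315:]=0
cs=sorted(cv2.findContours(m,0,2)[0],key=cv2.contourArea); R=cv2.minAreaRect(cs[-1]); P=np.array([onz(t,p,.052) for p in cv2.boxPoints(R)])
print(R,P.round(4).tolist(),P.mean(0).round(4),[np.linalg.norm(P[i]-P[i-1]).round(4) for i in range(4)])
```

```text
scene (0.022, 0, 0.006) ([162, 216], [66, 114, 173])
scene (0.022, 0.02, 0.006) ([166, 219], [66, 116, 170])
scene (0.022, 0.02, 0.02) ([165, 215], [26, 44, 185])
scene (0.022, -0.02, 0.006) ([157, 213], [66, 117, 174])
scene (-0.008, 0.032, 0.006) ([177, 216], [24, 39, 128])
scene (0.011, 0.032, 0.006) ([172, 219], [55, 89, 127])
w2 (-0.016, 0, 0.005) ([330, 199], [42, 62, 96])
w2 (-0.016, 0, 0.022) ([332, 203], [27, 36, 93])
w2 (-0.008, 0.032, 0.004) ([339, 173], [40, 55, 95])
w2 (0.011, 0.032, 0.004) ([355, 173], [41, 61, 93])
((413.7432861328125, 180.19711303710938), (21.24358558654785, 201.59512329101562), 14.852580070495605) [[0.6321, -0.0822, 0.052], [0.6214, 0.1566, 0.052], [0.646, 0.1566, 0.052], [0.6606, -0.084, 0.052]] [0.64   0.0368 0.052 ] [np.float64(0.0285), np.float64(0.239), np.float64(0.0247), np.float64(0.2411)]
((261.49920654296875, 145.46592712402344), (9.861089706420898, 85.22799682617188), 88.69805145263672) [[0.6473, 0.1516, 0.052], [0.6573, -0.0816, 0.052], [0.6299, -0.0825, 0.052], [0.62, 0.1502, 0.052]] [0.6386 0.0344 0.052 ] [np.float64(0.0274), np.float64(0.2334), np.float64(0.0274), np.float64(0.233)]
```

Emit:
arm_command([
  [[0.144,-0.1,-0.2,-0.08,0],[0.144,-0.1,-0.2,-0.08,0],[0.144,-0.1,-0.2,-0.08,0],[0.144,-0.1,-0.2,-0.08,0]],
])

```text
t: 3.2
ee_pos: [0.4705, -0.3388, 0.1812]
orientation: [-0.001, 0.803, 0.596, 0.0]
contact_force: [0.6, -0.3, 0.3]
width: 0.0854
grip_force: 0.0
```

Heel side confirmed: it is at the back, with the front facing +x. Bed pose: yaw about 2.8°, origin (0.5526, 0.0322). Descending to grasp.

Emit:
arm_command([
  [[0,0,-0.2,0,0],[0,0,-0.2,0,0],[0,0,-0.276,0,0],[0,0,-0.276,0,0],[0,0,-0.276,0,0],[0,0,-0.276,0,0]],
])

```text
t: 3.95
ee_pos: [0.4708, -0.3416, 0.0459]
orientation: [0.002, 0.804, 0.594, 0.001]
contact_force: [1.2, 1.0, 0.1]
width: 0.0856
grip_force: 0.0
```

Emit:
arm_command([
  [[0,0,0,0,1],[0,0,0,0,1],[0,0,0,0,1],[0,0,0,0,1],[0,0,0,0,1],[0,0,0,0,1],[0,0,0,0,1],[0,0,0,0,1]],
], grip_force=80)

```text
t: 4.95
ee_pos: [0.4696, -0.3408, 0.0433]
orientation: [0.0, 0.804, 0.594, 0.0]
contact_force: [1.0, 0.2, -0.5]
width: 0.021
grip_force: 78.9
```

Gripped (21 mm opening, 79 N). Lifting and carrying to the +y end of the board, turning so the flat back faces the scrap tray.

Emit:
arm_command([
  [[0,0,0.314,0,1],[0,0,0.314,0,1],[0,0,0.314,0,1],[0.1,0.5,0.314,1,1],[0.1,0.5,0.314,1,1],[0.1,0.5,0.314,1,1],[0.1,0.5,0.314,1,1],[0.1,0.5,0.314,1,1]],
])

```text
t: 5.95
ee_pos: [0.52, -0.0832, 0.1993]
orientation: [-0.002, 0.619, 0.786, 0.001]
contact_force: [-0.7, -0.2, -1.5]
width: 0.0214
grip_force: 78.9
```

Emit:
arm_command([
  [[0.126,0.456,0,1,1],[0.126,0.456,0,1,1],[0.126,0.456,0,1,1],[0.126,0.456,0,1,1],[0.126,0.456,0,1,1]],
])

```text
t: 6.58
ee_pos: [0.5821, 0.1428, 0.1991]
orientation: [-0.001, 0.396, 0.918, 0.001]
contact_force: [-0.2, -0.5, -2.3]
width: 0.0205
grip_force: 78.9
```

Emit:
arm_command([
  [[0,0,0,1,1],[0,0,0,1,1],[0,0,0,1,1]],
])

```text
t: 6.95
ee_pos: [0.5821, 0.1343, 0.1998]
orientation: [-0.001, 0.148, 0.989, -0.001]
contact_force: [0.4, -0.1, -1.0]
width: 0.0212
grip_force: 79.0
```

Emit:
arm_command([
  [[0,0,0,0.66,1],[0,0,0,0.66,1],[0,0,-0.14,0.66,1],[0,0,-0.14,0.66,1],[0,0,-0.14,0.66,1]],
])

```text
t: 7.58
ee_pos: [0.5827, 0.1359, 0.1305]
orientation: [-0.0, -0.023, 1.0, -0.001]
contact_force: [-0.2, 0.5, -1.6]
width: 0.0211
grip_force: 78.9
```

Run:
```python
from h import *
o=r.get_obs(); print(o['t'],o['ee_pos'].round(4) if hasattr(o['ee_pos'],'round') else o['ee_pos'],o['q'])
q=o['orientation'];a,b=q[1],q[2]; print(np.degrees(np.arctan2(b*b-a*a,2*a*b)))
s=snap('scene','s3'); w=snap('wrist','w3')
cv2.imwrite('pics/c3.png',np.hstack([cv2.resize(s['color'][160:400,160:400],(400,400)),cv2.resize(w['color'],(400,300))[:,:]]) if 0 else np.vstack([cv2.resize(s['color'][170:350,160:400],(400,300),interpolation=2),cv2.resize(w['color'],(400,300))]))
```

```text
7.575 [0.5827 0.1359 0.1305] [-0.28890461  0.64518944  0.03680063  1.69580504 -0.02933475  0.80216581
  1.37739597]
92.6172121369762
```

View pics/c3.png

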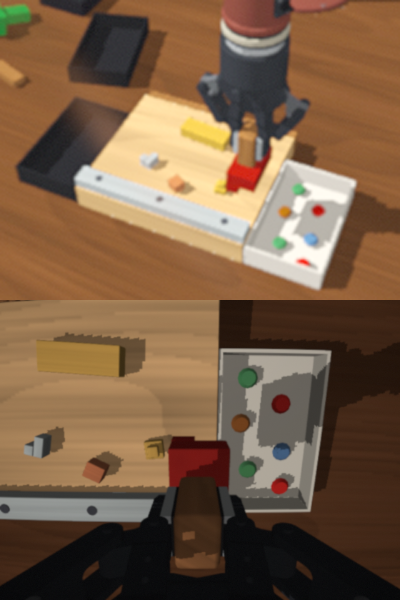

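Upright in the grip, with the back facing the offcuts. Brass is at (153,448), copper at (96,470) and steel at (37,445) in the lower half of the picture. Checking the clearance numerically before lowering.

```bash
cat >> h.py <<'E'
yb=np.radians(2.8);BX=np.array([np.cos(yb),np.sin(yb)]);BY=np.array([-BX[1],BX[0]]);BO=np.array([.5526,.0322])
def bed(P): d=np.array(P)[:2]-BO; return np.array([d@BX,d@BY])
def world(x,y): return BO+x*BX+y*BY
E
python3 - <<'E'
from h import *
w=load('w3'); f=1.4
for n,p,z in [('brassR',(164,440),.05),('brassR',(164,455),.044),('brassC',(153,447),.047),('cop',(96,470),.047),('steel',(37,446),.047),('backtop L',(169,440),.0875+.034),('backtop far',(228,440),.0875+.034),('board end',(219,400),.036),('fence edge',(100,496),.052),('fence edge',(20,496),.052)]:
    print(n,(1e3*bed(onz(w,(p[0]*f,(p[1]-300)*f),z))).round(1))
print('tcp',1e3*bed(r.get_obs()['ee_pos']))
E
```

```text
brassR [18.2 73. ]
brassR [33.8 71.7]
brassC [25.4 62.5]
cop [47.5  7.6]
steel [ 24.1 -45.9]
backtop L [ 1.1 85.5]
backtop far [  1.1 121. ]
board end [-15.4 122. ]
fence edge [71.8 10.5]
fence edge [ 72.8 -69.5]
tcp [ 36.51627996 103.10090618]
```

Clear by 12 mm. Lowering, then starting the sweep.

Emit:
arm_command([
  [[0,0,-0.06,0,1],[0,0,-0.098,0,1],[0,0,-0.098,0,1],[0,0,-0.098,0,1]],
])

```text
t: 8.18
ee_pos: [0.584, 0.1375, 0.0832]
orientation: [0.002, -0.024, 1.0, 0.0]
contact_force: [-0.1, -0.3, -1.5]
width: 0.0214
grip_force: 78.9
```

Emit:
arm_command([
  [[0.0015,-0.03,0,0,1],[0.003,-0.06,0,0,1],[0.0045,-0.09,0,0,1],[0.006,-0.12,0,0,1],[0.0075,-0.15,0,0,1],[0.009,-0.18,0,0,1],[0.0105,-0.21,0,0,1],[0.012,-0.24,0,0,1]],
])

```text
t: 9.18
ee_pos: [0.5886, 0.0164, 0.0813]
orientation: [-0.0, -0.024, 1.0, 0.0]
contact_force: [-0.2, 0.7, -1.5]
width: 0.0212
grip_force: 78.9
```

Run:
```python
from h import *
o=r.get_obs(); print(o['ee_pos'],1e3*bed(o['ee_pos']),o['contact_force'])
s=snap('scene','s4'); w=snap('wrist','w4')
cv2.imwrite('pics/c4.png',np.vstack([cv2.resize(s['color'][170:350,160:400],(400,300),interpolation=2),cv2.resize(w['color'],(400,300))]))
```

```text
[0.58856559 0.01640266 0.08126595] [ 35.15095622 -17.53538607] [-0.24892752  0.68189436 -1.47208838]
```

View pics/c4.png

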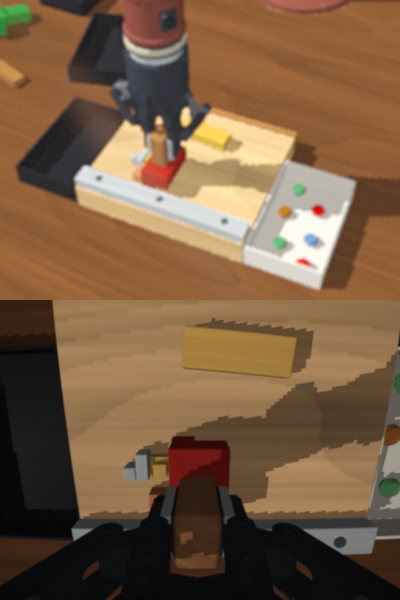

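All three offcuts are gathered ahead of the back face. The bar, at (238,352) in the lower half, is untouched. Finishing the sweep over the edge.

Emit:
arm_command([
  [[0.0015,-0.03,0,0,1],[0.003,-0.06,0,0,1],[0.0045,-0.09,0,0,1],[0.006,-0.12,0,0,1],[0.0075,-0.15,0,0,1],[0.009,-0.18,0,0,1],[0.0105,-0.21,0,0,1],[0.0115,-0.235,0,0,1]],
])

```text
t: 10.28
ee_pos: [0.5943, -0.1017, 0.0813]
orientation: [-0.0, -0.023, 1.0, -0.0]
contact_force: [-0.6, -0.2, -1.1]
width: 0.0215
grip_force: 78.9
```

Emit:
arm_command([
  [[0,0,0,0,1],[0,0,0.16,0,1],[0,0,0.16,0,1],[-0.25,0.1,0.2,-0.8,1],[-0.25,0.1,0.2,-0.8,1],[-0.25,0.1,0.2,-0.8,1],[-0.25,0.1,0.2,-0.8,1]],
])

```text
t: 11.15
ee_pos: [0.4688, -0.0489, 0.1819]
orientation: [0.0, 0.183, 0.983, 0.0]
contact_force: [0.6, 0.4, -1.2]
width: 0.0213
grip_force: 78.9
```

Run:
```python
from h import *
o=r.get_obs(); print(o['ee_pos'],1e3*bed(o['ee_pos']),o['contact_force'])
s=snap('scene','s5'); t=snap('top','t5'); w=snap('wrist','w5')
cv2.imwrite('pics/c5.png',np.vstack([np.hstack([cv2.resize(s['color'][200:335,160:340],(400,300),interpolation=2),cv2.resize(t['color'][130:235,210:350],(400,300),interpolation=2)]),np.hstack([cv2.resize(w['color'],(400,300)),np.zeros((300,400,3),np.uint8)])]))
```

```text
[ 0.46880626 -0.0488899   0.18186271] [-87.65492768 -76.89978641] [ 0.55542283  0.42157087 -1.1607864 ]
```

View pics/c5.png

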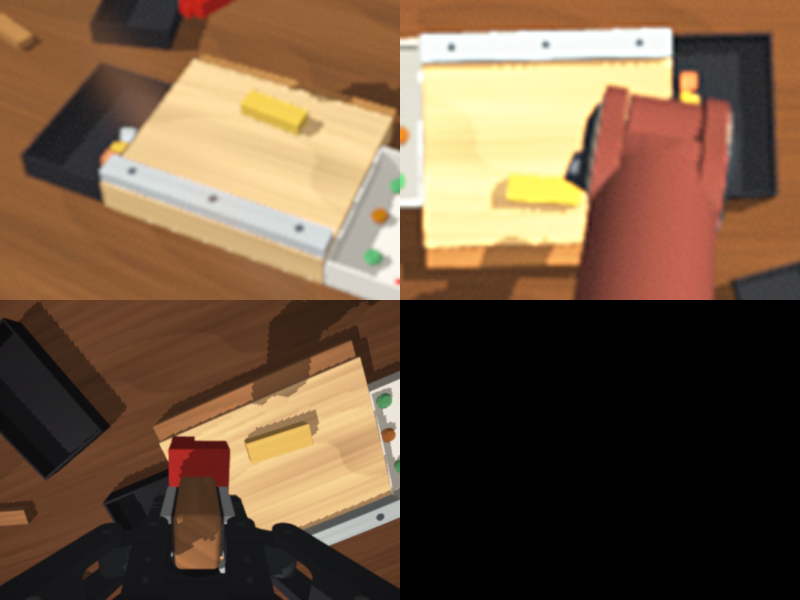

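The board is clear and the offcuts show in the scrap tray: scene (128,132), (118,148) and (107,157); top (689,82) and (690,98). Checking they really lie on its floor, and measuring the bar.

Run:
```python
from h import *
s,t,w=[load(f) for f in('s5','t5','w5')]
for z in (.018,.047):
    print(z,[(1e3*bed(onz(s,(160+.45*a,200+.45*b),z))).round().tolist() for a,b in[(128,132),(118,148),(107,157)]],[(1e3*bed(onz(t,(210+.35*a,130+.35*b),z))).round().tolist() for a,b in[(289,82),(290,98)]])
for n,i,z in (('w',w,.054),('t',t,.054),('s',s,.054)):
    hsv=cv2.cvtColor(i['color'],cv2.COLOR_BGR2HSV); m=cv2.inRange(hsv,(18,125 if n=='w' else 150,150),(30,255,255))
    c=max((c for c in cv2.findContours(m,0,2)[0]),key=cv2.contourArea); R=cv2.minAreaRect(c); P=np.array([bed(onz(i,p,z)) for p in cv2.boxPoints(R)])*1e3
    print(n,np.round(R[0]),P.round(1).tolist(),P.mean(0).round(1))
q=r.get_obs()['orientation'];a,b=q[1],q[2]; print(np.degrees(np.arctan2(b*b-a*a,2*a*b)))
```

```text
0.018 [[12.0, -140.0], [36.0, -138.0], [52.0, -142.0]] [[52.0, -139.0], [36.0, -140.0]]
0.047 [[35.0, -123.0], [59.0, -121.0], [74.0, -125.0]] [[46.0, -137.0], [31.0, -137.0]]
w [392. 201.] [[-69.5, -30.3], [-61.4, 39.7], [-35.3, 39.2], [-43.4, -32.6]] [-52.4   4. ]
t [ 19. 319.] [[-328.0, 694.7], [-316.0, 629.1], [-396.0, 611.4], [-407.8, 676.7]] [-361.9  653. ]
s [283. 250.] [[-33.2, -26.0], [-67.7, -31.9], [-60.0, 41.6], [-26.6, 45.5]] [-46.9   7.3]
68.75852603346908
```

Both views agree at floor height, so the offcuts lie on the scrap tray floor. The bar is at bed (-52, 4) mm, about 6° askew. Turning the block to face the fence and setting it behind the bar with the sole just above the bar's top.

Emit:
arm_command([
  [[0.0136,0.164,0,-1,1],[0.0136,0.164,0,-1,1],[0.0136,0.164,0,-1,1],[0.0136,0.164,0,-1,1]],
])

```text
t: 11.8
ee_pos: [0.477, 0.0319, 0.1809]
orientation: [0.0, 0.432, 0.902, -0.0]
contact_force: [0.9, -0.1, -1.3]
width: 0.0216
grip_force: 78.9
```

Emit:
arm_command([
  [[0,0,0,-1,1],[0,0,0,-1,1],[0,0,0,-1,1]],
])

```text
t: 12.18
ee_pos: [0.4766, 0.0309, 0.1812]
orientation: [0.0, 0.653, 0.758, -0.0]
contact_force: [0.3, -0.5, -1.6]
width: 0.0212
grip_force: 78.9
```

Emit:
arm_command([
  [[0,0,0,-0.2,1],[0,0,-0.1,-0.2,1],[0,0,-0.16,-0.2,1],[0,0,-0.186,-0.2,1],[0,0,-0.186,-0.2,1],[0,0,-0.186,-0.2,1]],
], grip_force=120)

```text
t: 12.92
ee_pos: [0.4772, 0.0315, 0.0893]
orientation: [0.001, 0.69, 0.724, 0.001]
contact_force: [0.0, 0.4, -1.7]
width: 0.0207
grip_force: 117.7
```

Run:
```python
from h import *
o=r.get_obs(); print(o['ee_pos'],1e3*bed(o['ee_pos']),o['contact_force'],o['t'])
q=o['orientation'];a,b=q[1],q[2]; print(np.degrees(np.arctan2(b*b-a*a,2*a*b)))
s=snap('scene','s6'); w=snap('wrist','w6')
cv2.imwrite('pics/c6.png',np.vstack([cv2.resize(s['color'][190:310,200:360],(400,300),interpolation=2),cv2.resize(w['color'],(400,300))]))
```

```text
[0.47718761 0.0314785  0.08927686] [-75.35760737   2.96323809] [ 0.01664072  0.38784575 -1.71446973] 12.925
2.7177865727218617
```

View pics/c6.png

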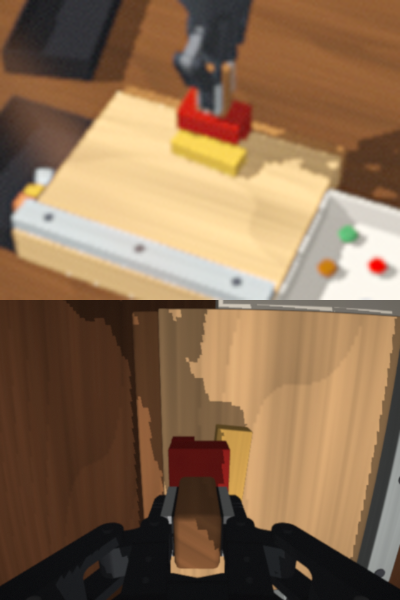

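The block sits behind the bar with its sole just over the bar's near edge. Pushing along the bed's +x.

Emit:
arm_command([
  [[0.012,0.0006,-0.003,0,1],[0.036,0.0018,-0.003,0,1],[0.06,0.003,-0.003,0,1],[0.084,0.0042,-0.003,0,1],[0.108,0.0054,-0.003,0,1],[0.132,0.0066,-0.003,0,1],[0.156,0.0078,-0.003,0,1],[0.18,0.009,-0.003,0,1]],
])

```text
t: 14.02
ee_pos: [0.5671, 0.0363, 0.0867]
orientation: [0.0, 0.69, 0.724, 0.0]
contact_force: [-0.7, 0.3, -1.7]
width: 0.0204
grip_force: 117.6
```

Emit:
arm_command([
  [[0.014,0.0007,0,0,1],[0.028,0.0014,0,0,1],[0.042,0.0021,0,0,1],[0.052,0.0026,0,0,1],[0.06,0.003,0,0,1],[0.06,0.003,0,0,1]],
])

```text
t: 14.78
ee_pos: [0.5966, 0.0378, 0.0868]
orientation: [0.0, 0.69, 0.724, 0.0]
contact_force: [-0.1, -0.1, -1.7]
width: 0.0212
grip_force: 117.7
```

```bash
cat > st.py <<'E'
from h import *
o=r.get_obs(); print(o['t'],np.round(o['ee_pos'],4),(1e3*bed(o['ee_pos'])).round(1),np.round(o['contact_force'],1),np.round(o['ft_torque'],2),np.round(o['orientation'],4),o['width'],o['grip_force'])
E
python3 - <<'E'
import st
from h import *
s=snap('scene','s7'); t=snap('wrist','w7')
for n,i in (('s',s),('w',t)):
    hsv=cv2.cvtColor(i['color'],cv2.COLOR_BGR2HSV); m=cv2.inRange(hsv,(18,125,100),(30,255,255))
    for c in sorted(cv2.findContours(m,0,2)[0],key=cv2.contourArea)[::-1][:4]:
        R=cv2.minAreaRect(c); P=np.array([bed(onz(i,p,.054)) for p in cv2.boxPoints(R)])*1e3
        print(n,cv2.contourArea(c),P.round(1).tolist())
E
```

```text
14.775 [0.5966 0.0378 0.0868] [44.3  3.4] [-0.1 -0.1 -1.7] [-0.01  0.19  0.02] [4.000e-04 6.902e-01 7.236e-01 4.000e-04] 0.02117771797607445 117.69975900650024
s 138.0 [[89.9, -16.8], [60.7, -29.9], [38.5, 38.5], [68.1, 49.7]]
s 34.5 [[130.1, -418.4], [100.1, -432.7], [102.6, -400.4], [132.2, -387.1]]
s 23.5 [[67.3, -127.3], [53.4, -129.8], [56.4, -111.1], [70.1, -108.9]]
s 7.5 [[39.3, 150.4], [36.9, 156.2], [44.5, 158.8], [46.9, 153.0]]
w 695.5 [[42.8, 28.4], [42.8, 41.0], [67.2, 41.0], [67.6, 28.4]]
w 0.0 [[64.7, 43.0], [64.7, 43.0], [64.7, 43.0], [64.7, 43.0]]
```

The bar is following squarely, with about 7.5 mm left to the fence. Closing it slowly.

Emit:
arm_command([
  [[0.004,0.0002,0,0,1],[0.008,0.0004,0,0,1],[0.011,0.0005,0,0,1],[0.013,0.0006,0,0,1],[0.015,0.0007,0,0,1],[0.016,0.0008,0,0,1],[0.016,0.0008,0,0,1]],
])

```text
t: 15.75
ee_pos: [0.6038, 0.0381, 0.0867]
orientation: [-0.0, 0.69, 0.724, -0.0]
contact_force: [-4.0, -0.6, 1.5]
width: 0.0205
grip_force: 118.1
```

Emit:
arm_command([
  [[0.001,0,-0.001,0,1],[0.002,0.0001,-0.002,0,1],[0.002,0.0001,-0.003,0,1],[0.002,0.0001,-0.003,0,1]],
])

```text
t: 16.25
ee_pos: [0.6039, 0.0381, 0.0855]
orientation: [-0.001, 0.69, 0.724, -0.001]
contact_force: [-6.2, -0.2, 4.5]
width: 0.021
grip_force: 118.5
```

```bash
python3 st.py
```

```text
16.25 [0.6039 0.0381 0.0855] [51.5  3.4] [-6.2 -0.2  4.5] [-0.07  1.52 -0.02] [-0.0011  0.6902  0.7236 -0.0008] 0.021021873650204494 118.50358843803406
```

The bar has met the fence: the block stopped at 51.5 mm against 52 mm expected. Building up the diagonal push.

Emit:
arm_command([
  [[0.001,0,-0.001,0,1],[0.002,0.0001,-0.002,0,1],[0.003,0.0001,-0.003,0,1],[0.004,0.0002,-0.004,0,1],[0.004,0.0002,-0.004,0,1]],
])

```text
t: 16.88
ee_pos: [0.604, 0.0382, 0.0854]
orientation: [-0.003, 0.69, 0.724, -0.002]
contact_force: [-12.4, 0.7, 17.9]
width: 0.0207
grip_force: 120.4
```

```bash
python3 st.py
```

```text
16.875 [0.604  0.0382 0.0854] [51.7  3.4] [-12.4   0.7  17.9] [-0.18  2.98 -0.05] [-0.0028  0.6902  0.7236 -0.0017] 0.02067593570972105 120.36767721176147
```

Emit:
arm_command([
  [[0.001,0,0,0,1],[0.002,0.0001,-0.001,0,1],[0.003,0.0001,-0.001,0,1],[0.003,0.0001,-0.001,0,1],[0.003,0.0001,-0.001,0,1],[0.003,0.0001,-0.001,0,1]],
])

```text
t: 17.62
ee_pos: [0.6042, 0.0382, 0.0854]
orientation: [-0.004, 0.69, 0.724, -0.003]
contact_force: [-15.7, 1.0, 23.1]
width: 0.0208
grip_force: 120.9
```

```bash
python3 - <<'E'
import st
from h import *
s=snap('scene','s8'); w=snap('wrist','w8')
hsv=cv2.cvtColor(w['color'],cv2.COLOR_BGR2HSV); m=cv2.inRange(hsv,(18,125,100),(30,255,255))
for c in sorted(cv2.findContours(m,0,2)[0],key=cv2.contourArea)[::-1][:2]:
    print(cv2.contourArea(c),(np.array([bed(onz(w,p,.054)) for p in cv2.boxPoints(cv2.minAreaRect(c))])*1e3).round(1).tolist())
# brass along both ends in scene: sample row of pixels from bar-top to fence-top at several bed y
for y in (-.028,-.015,.0,.015,.03,.037):
    print(y,[s['color'][tuple(proj(s,[*world(x,y),.053]).round().astype(int)[::-1])].tolist() for x in (.062,.068,.072,.076,.080,.088)])
import st
E
python3 st.py
```

```text
17.625 [0.6042 0.0382 0.0854] [51.8  3.5] [-15.7   1.   23.1] [-0.25  3.71  0.01] [-0.004   0.6902  0.7236 -0.0026] 0.0207558355602208 120.89780330657959
645.5 [[50.0, 40.5], [74.2, 40.5], [74.6, 28.5], [50.0, 28.5]]
0.0 [[69.8, 43.4], [69.8, 43.4], [69.8, 43.4], [69.8, 43.4]]
-0.028 [[64, 80, 181], [115, 201, 240], [189, 218, 237], [219, 225, 227], [221, 222, 219], [225, 226, 222]]
-0.015 [[59, 85, 183], [107, 201, 239], [185, 217, 235], [222, 225, 224], [223, 224, 222], [225, 227, 223]]
0.0 [[49, 77, 181], [106, 201, 240], [184, 216, 235], [220, 223, 223], [197, 198, 197], [159, 159, 162]]
0.015 [[43, 69, 177], [99, 200, 239], [177, 211, 231], [221, 223, 221], [221, 223, 219], [224, 226, 223]]
0.03 [[39, 75, 164], [92, 197, 238], [149, 209, 237], [213, 217, 219], [222, 224, 219], [223, 225, 222]]
0.037 [[69, 174, 209], [94, 210, 247], [147, 202, 230], [212, 217, 218], [223, 224, 220], [224, 226, 222]]
17.725 [0.6042 0.0382 0.0853] [51.8  3.5] [-15.7   0.7  22.7] [-0.28  3.69  0.02] [-0.004   0.6902  0.7236 -0.0026] 0.020980825060150022 120.89887261390686
```

The bar's far edge meets the fence along its whole length, and the push is steady at about 16 N forward and 23 N down. Handing in.

```bash
python3 -c "
from h import *
print(r.hand_in())"
```

```text
the job is handed in; nothing more can be done
None
```

The job is handed in at about 18 s of the 51 s allowed: all three offcuts are in the black scrap tray, and the gripped red block holds the brass bar flush to the fence with a steady push of about 16 N forward and 23 N down.

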